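Nip a bundle of lot tags in the screw press

TASK

Push the tray with the bundle of lot tags all the way into the screw press, then wind the crank clockwise until the pad just touches the bundle, and from that touch give the crank a further quarter turn and no more. Go on feel for the touch: the pad is set differently every time, and the tags are spoilt if the crank is forced much past the quarter turn. Let go of the crank and leave the other things on the bench where they lie.

Things in the scene. Friction and masses are not known exactly. Their poses are not given: they have to be found in the camera images.
- press: Fixed grey and bare-steel screw press: 150 x 130 mm foot 18 mm thick, two pillars 60 mm each side of the axis on press x, crosshead up to 121 mm. Origin on the bench under the vertical screw axis; z up. A tongue 76 mm wide and 18 mm high, with 6 mm guide strips on it (top 24 mm above the bench), carries the tray; it reaches 265 mm from the axis towards the press's own -y side.
- tray_tab (a point): Middle of the outer face (turned to press -y) of the upright tab at the tray's outer end, 43 mm above the bench. The tab is 46 mm wide (press x), 10 mm thick (press y) and reaches 18 to 64 mm above the bench. Pushed on this face towards press +y, the tray slides in, rubbing with about 2 N; home, this point lies 170 mm from the screw axis.
- tray (a joint): Travel of the tray in m: 0 fully out (as it starts), 0.090 fully home at its solid stop, where the bundle lies under the pad.
- crank (a joint): Turn of the crank in rad, growing as it is wound clockwise seen from above, which lowers the pad by 30 mm a turn. At 0 the arm points to press -x. It starts between -0.9 and 0.9. The touch comes 0.25 to 1.1 turns after the start; this reading cannot tell where. The screw stays where it is left.
- knob_center (a point): Middle of the upright black knob on the crank arm, 158 mm above the bench (it stays at that height): a cylinder 24 mm across, 46 mm high, that spins freely on its pin, so it can be led round a circle of radius 60 mm about the screw axis without turning the hand. Arm and hub end at 134 mm. While moving, the crank resists with about 8 N here; at the touch it jumps by about 5 N, then grows 2 to 3 N over a quarter turn.
- ram: The steel spindle that the crank drives down, with stud, preloaded spring and flat 34 x 46 mm pad below it. Its origin lies on the screw axis, at bench height with the crank at 0, and sinks as the pad does. The stud between spindle and pad is set up to 8 mm longer or shorter each time, so this height does not tell where the pad's face is.
- bundle_center (a point): Middle of the bundle of card lot tags, 31 x 61 x 10 mm, lying loose in the 40 x 68 mm pocket of the tray, its top about 33 mm above the bench. It need not be touched.
- bundle: The same bundle of tags; origin in the middle of its underside.
- padlock: Bystander: brass padlock lying flat, 60 x 42 x 14 mm.
- scissors: Bystander: scissors, 162 x 69 x 7 mm.
- stapler: Bystander: stapler, 136 mm long.
- marker: Bystander: marker pen, 135 mm long.
- loupe: Bystander: folded loupe, 28 x 60 x 19 mm.
- touchstone: Bystander: flat black touchstone, 40 x 64 x 11 mm.
Mind the look-alikes: they are no part of the job. Leave any blue or orange look-alike of the bundle alone.

How it is judged:
On the way, in this order (a step that is already met when the one before it is completed fails the run):
1. the tray with the bundle is pushed home under the pad (value of joint tray above 0.086 m and contact force between ram and bundle below 1 N), for 0.2 s.
2. the pad is wound down onto the bundle (contact force between ram and bundle above 30 N), for 0.1 s.
At the end, for the whole second after the job is handed in: The tray is home (within 5 mm), the pad bears on the bundle, and the crank rests a quarter turn (0.17 to 0.33 turn) past the touch, so that the pad presses with 92 to 112 N (value of joint tray above 0.085 m and contact force between ram and bundle between 92 and 112 N and velocity of joint crank between -0.05 and 0.05 rad/s).
It fails at once if the bundle is over-pressed (crank about 0.45 turn or more past the touch, over 126 N) (contact force between ram and bundle above 126 N).
It fails at once if a bystander is pushed more than 30 mm from its place (distance of any of padlock, scissors, stapler, marker, loupe, touchstone from where it was at the start of the episode above 0.03 m).
It also fails if it takes over 64 s, if anything falls off the work surface, if the arm or the gripper's body presses on something with over 40 N, if the wrist force passes 120 N, or if a joint passes its speed limit or range.

ROBOT

A 6-joint arm with a two-finger parallel gripper is mounted at the origin on a cart in front of the work surface, level with it; the furniture and walls round the work are solid. World frame = base frame: x ahead of the robot, y to its left, z up, the work surface at z = 0. Lengths are in m, angles in rad, forces in N, time in s.
With the tool pointing down it reaches from about 0.4 to 0.825 m from the base axis. Payload 7 kg.
Tool frame: the origin (TCP) lies between the finger pads; the fingertips stand 11 mm ahead of it and the grasp point (between the pads) lies 8 mm behind it; x points along the fingers, z is the direction in which the jaws open and shut, and the axes are right-handed (so a half turn about x gives the same grasp; the last joint's range is limited). The gripper opens to 88 mm and grips with 3 to 60 N. Pads are 19 mm wide; open, the fingers measure 130 mm over their backs; the gripper's body (78 mm by 193 mm) begins 47 mm behind the grasp point.
Start: joints at [1.567, 0.359, 0.012, 0, -1.224, -0.288], TCP at [0.194, 0.646, 0.238] pointing down, gripper open.
Joint ranges: [-3.07, 3.07], [-1.43, 2.12], [-1.02, 1.25], [-3.03, 1.67], [-3.05, -0], [-3.03, 3.03]. Speed limits (rad/s): [2.39, 2.39, 3.01, 3.14, 3.14, 3.14].

INTERFACE

Orientations are given as [roll, pitch, yaw] about the fixed x, y, z axes, in that order (R = Rz(yaw) Ry(pitch) Rx(roll)).
In Python, from station import arm gives the robot as it stands.
- The arm moves only by the tool jog_arm, never from a script. Its argument "motion" is a list of rows, each an object of numbers: "dx", "dy", "dz": the shift along the tool's x, y, z in m; "twist": the turn about the tool's x in degrees. In form: [{"dx": .., "dy": .., "dz": .., "twist": ..}, ...]. A call has 1 to 20 rows; each row is the pose to reach, as a shift and turn from the pose commanded when the call began, along the tool's axes at that moment; what a row does not reach only later rows make up. A row lasts 1/12 s, in which the tool goes at most 41.7 mm and 7.16 degrees, less where a joint would pass 70% of its speed; a pose out of reach is approached as far as the arm can. A call with a gripper value outside its range is refused whole. "gripper" is the finger opening in m, from 0 to 0.0876, set as the call begins (left out, the last holds). The fingers move at their own pace and stop on an object; "newtons" is the grip in N (left out, the last holds). Time passes only in rows, so rows that repeat a pose let the fingers close. It gives the time, the measured TCP pose, the force and the opening at its end, in the units of the state.
- arm.get_state(): the state, without advancing time (a new reading comes with each control period).
- arm.grab_frame(name): name is "scene" or "top"; returns the picture (384x512x3 uint8, red, green, blue); there is no depth.
- arm.camera_model(name): a dict with "camera_matrix" (3x3 intrinsics, pixels), "eye" and "attitude" of the camera in the world. Camera axes: x right, y down, z forward; pixel columns grow to the right and rows downward; lengths in m; the calibration is good to about 2 mm. A picture is of the moment at which its call begins. camera_model takes no time and is no camera call.
- arm.job_done(): hands the job in, once; it reports no verdict.
The state is a dict: "t": time; "q": joint angles; "qd": joint speeds; "joint_efforts": joint torques, N m; "eef_pos": TCP position; "ee_rot": TCP orientation; "force": force on the tool from outside, world axes, zero at the start; "moment": the same for the moment, N m; "width": finger opening in m.
Only numpy, scipy, OpenCV 4.12 (cv2) and the standard library are available. Lean on these libraries where they do the work, as an engineer would, in place of code of your own. Each camera call takes 0.05 s, during which the arm holds its last target.

## Working session

There is one attempt and no reset: what is moved stays moved. The work goes in short steps, Python scripts to look and compute and a tool call to move; the robot and the scene stay as the last step left them, time stands still between calls to the robot, and variables do not carry over. Pictures are saved under pics/ and viewed, and the job is handed in when it is done.

Besides the shell and the picture viewer there is one more tool, called after "Emit:" by a JSON object that holds its "fn" and its "kwargs", one argument or row to a line. jog_arm: Moves the arm, as the interface text tells. Its arguments: {"type":"object","properties":{"motion":{"type":"array"},"gripper":{"type":"number"},"newtons":{"type":"number"}},"required":["motion"]}

```bash
ls; mkdir -p pics; python3 - <<'E'
from station import arm
import cv2,json
for n in("scene","top"):
    im=arm.grab_frame(n); cv2.imwrite(f"pics/{n}0.png",im[:,:,::-1])
    print(n,arm.camera_model(n))
print(arm.get_state())
E
```

```text
pics
scene {'camera_matrix': array([[365.02830274,   0.        , 262.42145952],
       [  0.        , 365.02830274, 194.84096613],
       [  0.        ,   0.        ,   1.        ]]), 'eye': array([-0.0580297 , -0.70464084,  0.81432128]), 'attitude': array([-2.19170213, -0.00622363, -0.69168934])}
top {'camera_matrix': array([[472.94620948,   0.        , 255.46720457],
       [  0.        , 472.94620948, 191.11843159],
       [  0.        ,   0.        ,   1.        ]]), 'eye': array([ 0.44171672, -0.00517476,  1.48834513]), 'attitude': array([-3.0587317 ,  0.01189858, -1.55465362])}
{'t': 0.1, 'q': array([ 1.56709879e+00,  3.59307066e-01,  1.11589339e-02, -3.09966246e-04,
       -1.22412200e+00, -2.88064345e-01]), 'qd': array([-0.00133527, -0.00248852,  0.00341508,  0.00257283,  0.00136597,
        0.00297957]), 'joint_efforts': array([-1.53544024e-03, -5.84165418e+01,  2.93753064e+01,  7.01564535e+00,
        1.01342911e-02, -6.11078940e-05]), 'eef_pos': array([0.19408311, 0.64605038, 0.2367251 ]), 'ee_rot': array([ 0.09288366,  1.56929398, -1.76978008]), 'force': array([ 0.31987395, -0.04471265, -0.58875732]), 'moment': array([ 0.0518853 , -0.00157827,  0.03262257]), 'width': 0.08762217290514154}
```

View pics/scene0.png

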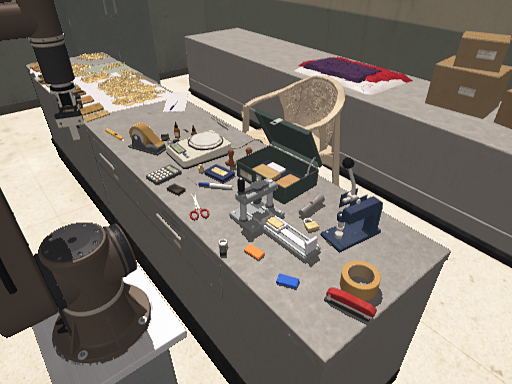

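View pics/top0.png

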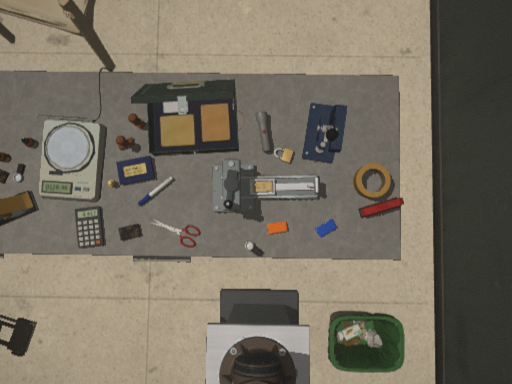

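The scene view shows the press near (255,205) with its tongue towards lower right. In the top view it sits near (235,187), with the tray tab at about (319,187). I'll zoom in on both.

```bash
cat > h.py <<'E'
import numpy as np,cv2
from scipy.spatial.transform import Rotation as Ro
from station import arm
def cam(n):
    m=arm.camera_model(n);return m["camera_matrix"],np.array(m["eye"]),Ro.from_euler("xyz",m["attitude"]).as_matrix()
def ray(n,uv):
    K,e,R=cam(n);d=R@np.linalg.solve(K,[uv[0],uv[1],1.]);return e,d
def at(n,uv,z):
    e,d=ray(n,uv);return e+d*(z-e[2])/d[2]
def proj(n,p):
    K,e,R=cam(n);c=R.T@(np.array(p)-e);u=K@c;return u[:2]/u[2]
E
python3 - <<'E'
import cv2
a=cv2.imread("pics/top0.png")[145:230,200:330];cv2.imwrite("pics/topc.png",cv2.resize(a,None,fx=6,fy=6,interpolation=cv2.INTER_CUBIC))
a=cv2.imread("pics/scene0.png")[165:265,220:330];cv2.imwrite("pics/scenec.png",cv2.resize(a,None,fx=6,fy=6,interpolation=cv2.INTER_CUBIC))
E
```

```text
(no output)
```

View pics/topc.png

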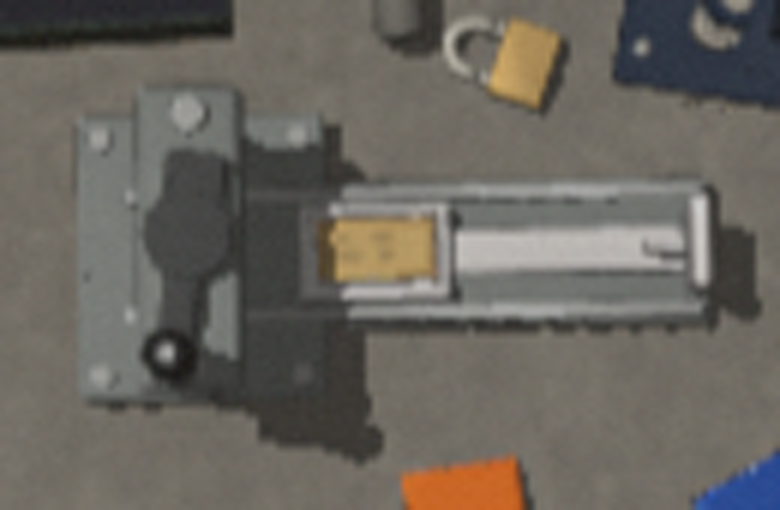

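View pics/scenec.png

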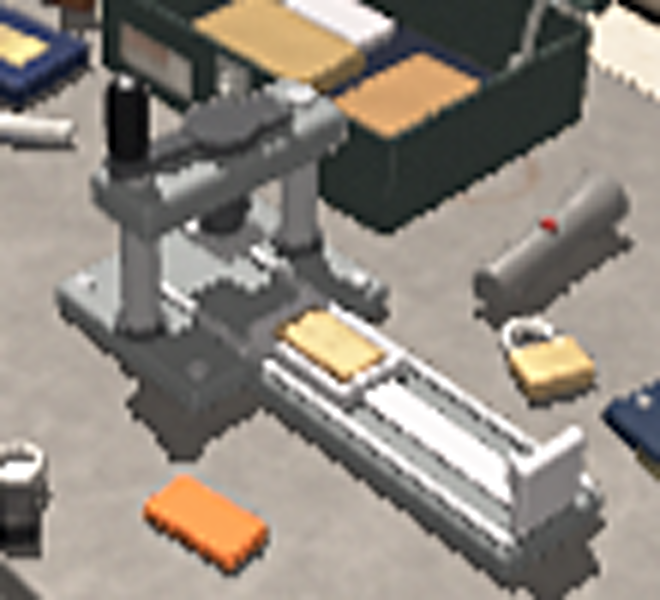

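```bash
python3 - <<'E'
from h import *
f=lambda u,v,z:at("top",(200+(u+.5)/6-.5,145+(v+.5)/6-.5),z).round(4)
g=lambda u,v,z:at("scene",(220+(u+.5)/6-.5,165+(v+.5)/6-.5),z).round(4)
print("foot TL",f(78,118,.018),"BL",f(82,400,.018),"TR",f(323,115,.018))
print("tab top",f(700,193,.064),f(700,287,.064),"outer",f(712,193,.064),f(712,287,.064))
print("guides right end",f(708,185,.024),f(708,320,.024),"left", f(350,185,.024),f(350,320,.024))
print("knob top",f(168,352,.181), "scene",g(125,84,.181))
print("hub",f(188,228,.134)," scene",g(235,120,.134))
print("bundle",f(378,249,.033))
print("scene tab top outer",g(515,462,.064),g(580,430,.064))
E
```

```text
foot TL [0.6461 0.1502 0.018 ] BL [0.4987 0.1447 0.018 ] TR [0.6495 0.0221 0.018 ]
tab top [ 0.6061 -0.1695  0.064 ] [ 0.5586 -0.1698  0.064 ] outer [ 0.6062 -0.1755  0.064 ] [ 0.5587 -0.1758  0.064 ]
guides right end [ 0.615  -0.1782  0.024 ] [ 0.5448 -0.1786  0.024 ] left [0.6122 0.0074 0.024 ] [0.542  0.0063 0.024 ]
knob top [0.5151 0.0888 0.181 ] scene [0.5122 0.0873 0.181 ]
hub [0.5775 0.0839 0.134 ]  scene [0.5799 0.0782 0.134 ]
bundle [ 0.5782 -0.0076  0.033 ]
scene tab top outer [ 0.561  -0.1667  0.064 ] [ 0.6035 -0.1709  0.064 ]
```

```bash
cat >> h.py <<'E'
def tool():
    s=arm.get_state();return np.array(s["eef_pos"]),Ro.from_euler("xyz",s["ee_rot"]).as_matrix(),s
def rel(target,yawjaw=None):
    p,R,s=tool();d=R.T@(np.array(target)-p);print("shift tool",d.round(4))
    z=np.degrees(np.arctan2(R[1,2],R[0,2]));print("jaw dir world deg",round(z,2))
E
python3 - <<'E'
from h import *
p,R,s=tool();print(R.round(4));rel([.583,-.215,.20])
E
```

```text
[[-3.000e-04  9.577e-01 -2.877e-01]
 [-1.500e-03 -2.877e-01 -9.577e-01]
 [-1.000e+00  1.000e-04  1.500e-03]]
shift tool [0.0379 0.6202 0.7127]
jaw dir world deg -106.72
```

Emit:
{"fn": "jog_arm", "kwargs": {
  "motion": [
    {"dx": 0, "dy": 0.31, "dz": 0.36, "twist": 36},
    {"dx": 0, "dy": 0.31, "dz": 0.36, "twist": 36},
    {"dx": 0, "dy": 0.31, "dz": 0.36, "twist": 36},
    {"dx": 0, "dy": 0.31, "dz": 0.36, "twist": 36},
    {"dx": 0, "dy": 0.31, "dz": 0.36, "twist": 36},
    {"dx": 0, "dy": 0.31, "dz": 0.36, "twist": 36},
    {"dx": 0, "dy": 0.31, "dz": 0.36, "twist": 36},
    {"dx": 0, "dy": 0.31, "dz": 0.36, "twist": 36},
    {"dx": 0, "dy": 0.62, "dz": 0.713, "twist": 72},
    {"dx": 0, "dy": 0.62, "dz": 0.713, "twist": 72},
    {"dx": 0, "dy": 0.62, "dz": 0.713, "twist": 72},
    {"dx": 0, "dy": 0.62, "dz": 0.713, "twist": 72},
    {"dx": 0, "dy": 0.62, "dz": 0.713, "twist": 72},
    {"dx": 0, "dy": 0.62, "dz": 0.713, "twist": 72},
    {"dx": 0, "dy": 0.62, "dz": 0.713, "twist": 72},
    {"dx": 0, "dy": 0.62, "dz": 0.713, "twist": 72},
    {"dx": 0, "dy": 0.62, "dz": 0.713, "twist": 72},
    {"dx": 0, "dy": 0.62, "dz": 0.713, "twist": 72},
    {"dx": 0, "dy": 0.62, "dz": 0.713, "twist": 72},
    {"dx": 0, "dy": 0.62, "dz": 0.713, "twist": 72}
  ],
  "gripper": 0
}}

```text
t: 1.77
eef_pos: [0.537, -0.1154, 0.2374]
ee_rot: [-0.771, 1.571, 2.393]
force: [0.8, 0.6, -0.2]
width: 0.0008
```

```bash
python3 - <<'E'
from h import *
p,R,s=tool();print(R.round(4),s["t"]);rel([.583,-.205,.238])
E
```

```text
[[-2.000e-04  2.220e-02 -9.998e-01]
 [ 1.000e-04 -9.998e-01 -2.220e-02]
 [-1.000e+00 -1.000e-04  2.000e-04]] 1.7667
shift tool [-0.0006  0.0906 -0.044 ]
jaw dir world deg -178.73
```

Emit:
{"fn": "jog_arm", "kwargs": {
  "motion": [
    {"dx": 0, "dy": 0.04, "dz": -0.02, "twist": 0},
    {"dx": 0, "dy": 0.08, "dz": -0.04, "twist": 0},
    {"dx": 0, "dy": 0.09, "dz": -0.044, "twist": 0},
    {"dx": 0, "dy": 0.09, "dz": -0.044, "twist": 0},
    {"dx": 0, "dy": 0.09, "dz": -0.044, "twist": 0},
    {"dx": 0, "dy": 0.09, "dz": -0.044, "twist": 0}
  ]
}}

```text
t: 2.27
eef_pos: [0.5824, -0.2018, 0.2372]
ee_rot: [-0.52, 1.57, 2.644]
force: [0.5, 0.3, 0.4]
width: 0.0005
```

```bash
python3 - <<'E'
from h import *
p,R,s=tool();print(p,s["t"],s["qd"].round(3));rel([.583,-.215,.05])
im=arm.grab_frame("top");cv2.imwrite("pics/t1.png",cv2.resize(im[120:260,190:380,::-1],None,fx=4,fy=4,interpolation=cv2.INTER_CUBIC))
im=arm.grab_frame("scene");cv2.imwrite("pics/s1.png",cv2.resize(im[130:300,190:380,::-1],None,fx=4,fy=3.5,interpolation=cv2.INTER_CUBIC))
E
```

```text
[ 0.58235925 -0.20179401  0.23718746] 2.2667 [ 0.018 -0.019 -0.003  0.003 -0.001  0.002]
shift tool [ 0.1872  0.0133 -0.0004]
jaw dir world deg -178.74
```

View pics/t1.png

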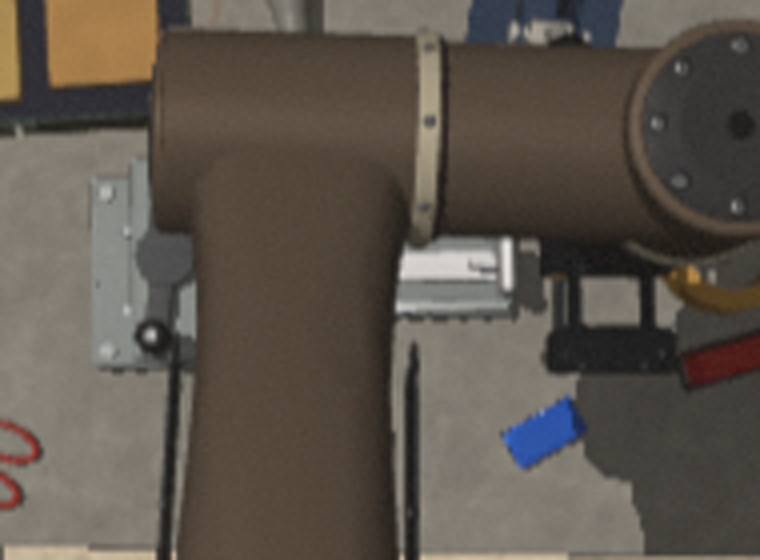

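View pics/s1.png

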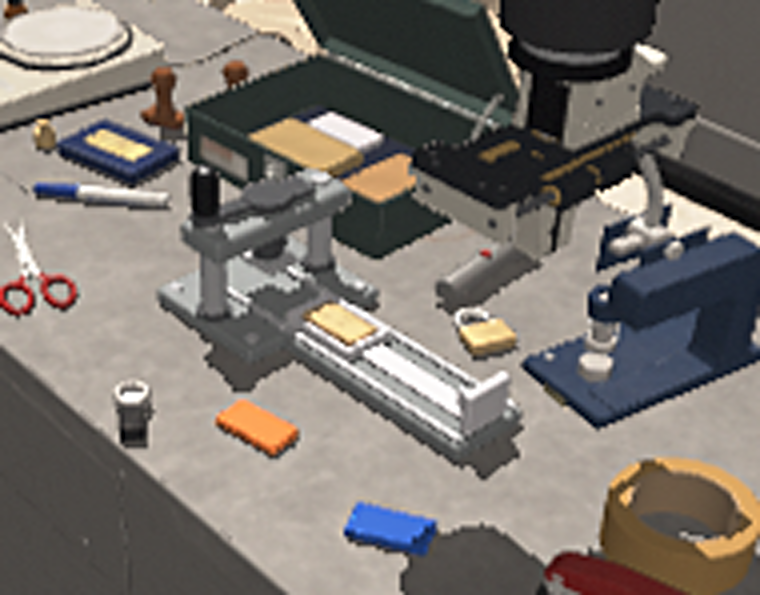

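```bash
python3 - <<'E'
from h import *
for uv in [(330,162),(304,160),(347,105),(325,135),(332,145),(362,217),(403,203),(355,181),(391,181)]:
    print(uv,at("top",uv,0).round(3),at("top",uv,.1).round(3))
E
python3 - <<'E'
import cv2
a=cv2.imread("pics/scene0.png")[150:340,290:420];cv2.imwrite("pics/sc2.png",cv2.resize(a,None,fx=4,fy=3.1,interpolation=cv2.INTER_CUBIC))
E
```

```text
(330, 162) [ 0.661 -0.22   0.   ] [ 0.646 -0.206  0.1  ]
(304, 160) [ 0.666 -0.138  0.   ] [ 0.651 -0.129  0.1  ]
(347, 105) [ 0.846 -0.274  0.   ] [ 0.819 -0.256  0.1  ]
(325, 135) [ 0.748 -0.204  0.   ] [ 0.727 -0.191  0.1  ]
(332, 145) [ 0.716 -0.226  0.   ] [ 0.697 -0.211  0.1  ]
(362, 217) [ 0.489 -0.321  0.   ] [ 0.486 -0.3    0.1  ]
(403, 203) [ 0.535 -0.449  0.   ] [ 0.528 -0.419  0.1  ]
(355, 181) [ 0.602 -0.299  0.   ] [ 0.591 -0.279  0.1  ]
(391, 181) [ 0.604 -0.412  0.   ] [ 0.593 -0.385  0.1  ]
```

View pics/sc2.png

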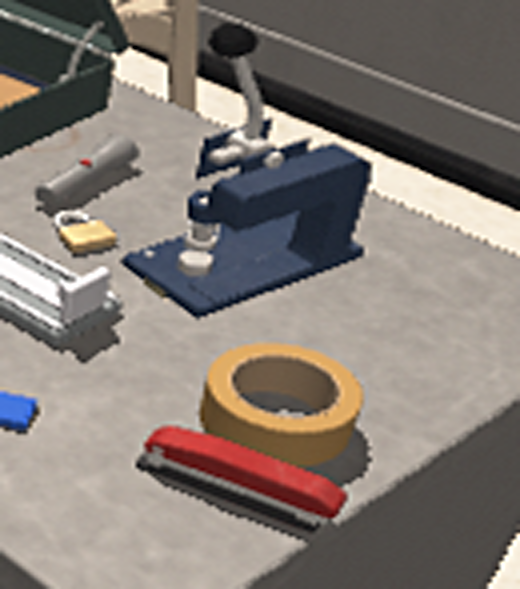

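The stamp press to the right stands beyond x≈0.66, so the gripper clears it if I push at x≈0.574. Lowering in front of the tab.

Emit:
{"fn": "jog_arm", "kwargs": {
  "motion": [
    {"dx": 0, "dy": 0.012, "dz": 0.008, "twist": 0},
    {"dx": 0.04, "dy": 0.012, "dz": 0.008, "twist": 0},
    {"dx": 0.08, "dy": 0.012, "dz": 0.008, "twist": 0},
    {"dx": 0.12, "dy": 0.012, "dz": 0.008, "twist": 0},
    {"dx": 0.15, "dy": 0.012, "dz": 0.008, "twist": 0},
    {"dx": 0.175, "dy": 0.012, "dz": 0.008, "twist": 0},
    {"dx": 0.187, "dy": 0.012, "dz": 0.008, "twist": 0},
    {"dx": 0.187, "dy": 0.012, "dz": 0.008, "twist": 0},
    {"dx": 0.187, "dy": 0.012, "dz": 0.008, "twist": 0}
  ]
}}

```text
t: 3.12
eef_pos: [0.573, -0.214, 0.0503]
ee_rot: [-0.144, 1.567, 3.02]
force: [-6.4, -0.3, -0.9]
width: 0.0005
```

```bash
python3 - <<'E'
from h import *
p,R,s=tool();print(p,s["t"],s["force"]);
im=arm.grab_frame("scene");cv2.imwrite("pics/s2.png",cv2.resize(im[130:300,190:380,::-1],None,fx=4,fy=3.5,interpolation=cv2.INTER_CUBIC))
E
```

```text
[ 0.5730027  -0.21398261  0.05033106] 3.1167 [-6.37527027 -0.27372844 -0.88790657]
```

View pics/s2.png

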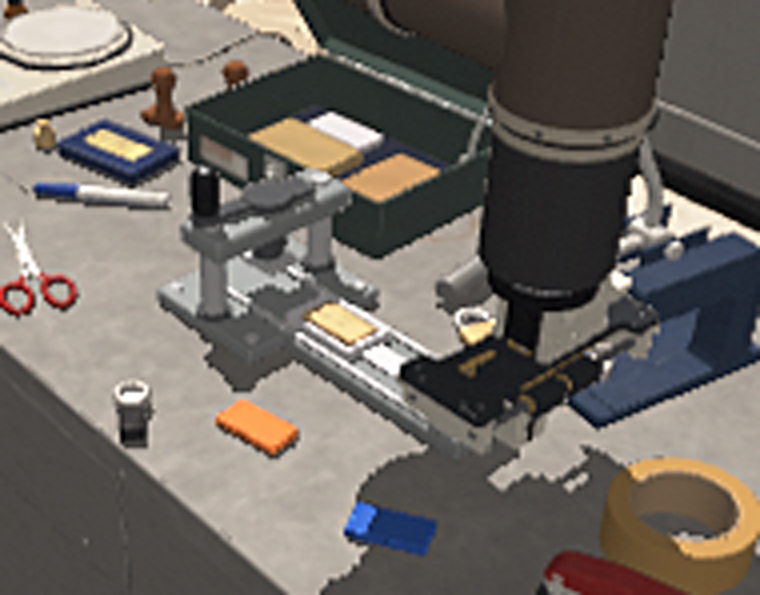

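```bash
python3 - <<'E'
from h import *
p,R,s=tool();print(p,s["t"],s["force"],s["moment"],s["qd"].round(3));print(R.round(3))
E
```

```text
[ 0.57304142 -0.21404525  0.05093923] 3.1667 [-6.38577856  0.95250777 -2.46466322] [ 0.19672904  2.07128796 -0.03454182] [-0.002 -0.013  0.004 -0.004 -0.006  0.001]
[[-0.004  0.022 -1.   ]
 [ 0.001 -1.    -0.022]
 [-1.    -0.001  0.004]]
```

```bash
python3 - <<'E'
from h import *
p,R,s=tool();print(s["q"].round(3))
E
```

```text
[-0.039  0.434 -0.347 -0.001 -0.793  0.061]
```

Something, probably the stamp head, pushes back with about 6 N. I'll back off, raise the tool and turn the jaws so they point along y.

Emit:
{"fn": "jog_arm", "kwargs": {
  "motion": [
    {"dx": -0.005, "dy": 0, "dz": 0.02, "twist": 0},
    {"dx": -0.04, "dy": 0, "dz": 0.03, "twist": 0},
    {"dx": -0.08, "dy": 0, "dz": 0.03, "twist": 0},
    {"dx": -0.1, "dy": 0.01, "dz": 0.03, "twist": -7},
    {"dx": -0.1, "dy": 0.02, "dz": 0.03, "twist": -14},
    {"dx": -0.1, "dy": 0.02, "dz": 0.03, "twist": -21},
    {"dx": -0.1, "dy": 0.02, "dz": 0.03, "twist": -28},
    {"dx": -0.1, "dy": 0.02, "dz": 0.03, "twist": -35},
    {"dx": -0.1, "dy": 0.02, "dz": 0.03, "twist": -42},
    {"dx": -0.1, "dy": 0.02, "dz": 0.03, "twist": -49},
    {"dx": -0.1, "dy": 0.02, "dz": 0.03, "twist": -56},
    {"dx": -0.1, "dy": 0.02, "dz": 0.03, "twist": -63},
    {"dx": -0.1, "dy": 0.02, "dz": 0.03, "twist": -70},
    {"dx": -0.1, "dy": 0.02, "dz": 0.03, "twist": -77},
    {"dx": -0.1, "dy": 0.02, "dz": 0.03, "twist": -84},
    {"dx": -0.1, "dy": 0.02, "dz": 0, "twist": -90},
    {"dx": -0.1, "dy": 0.02, "dz": -0.01, "twist": -90},
    {"dx": -0.1, "dy": 0.02, "dz": -0.01, "twist": -90},
    {"dx": -0.1, "dy": 0.02, "dz": -0.01, "twist": -90}
  ]
}}

```text
t: 4.75
eef_pos: [0.5864, -0.2341, 0.1523]
ee_rot: [1.396, 1.568, -0.154]
force: [0.6, -0.6, -0.0]
width: 0.0002
```

```bash
python3 - <<'E'
from h import *
p,R,s=tool();print(p,s["t"],s["force"],s["q"].round(3));print(R.round(3));rel([.583,-.228,.05])
im=arm.grab_frame("scene");cv2.imwrite("pics/s3.png",cv2.resize(im[130:300,190:400,::-1],None,fx=3.5,fy=3.5,interpolation=cv2.INTER_CUBIC))
E
```

```text
[ 0.58643771 -0.23405478  0.15228561] 4.75 [ 0.5691705 -0.6493892 -0.0420901] [-0.071  0.351 -0.205  0.    -1.013  1.663]
[[ 0.003  1.     0.022]
 [-0.     0.022 -1.   ]
 [-1.     0.003  0.   ]]
shift tool [ 0.1023 -0.0036 -0.0062]
jaw dir world deg -88.76
```

View pics/s3.png

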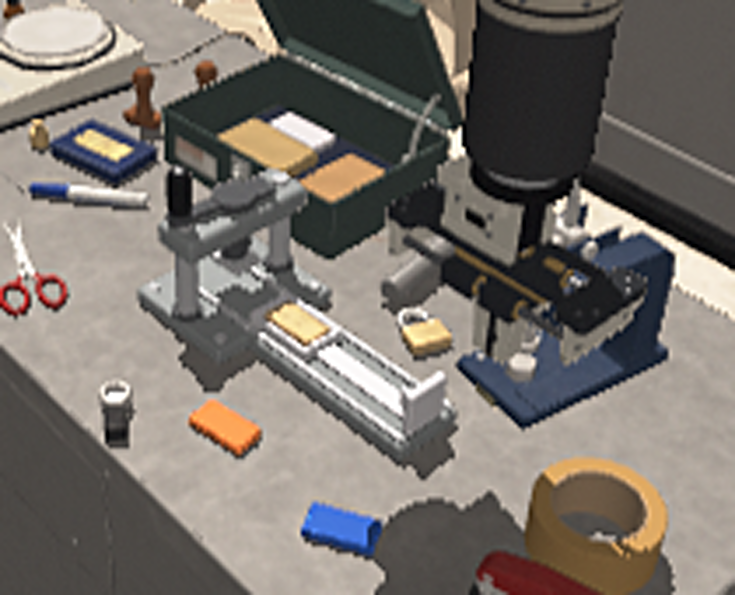

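Emit:
{"fn": "jog_arm", "kwargs": {
  "motion": [
    {"dx": 0.03, "dy": -0.008, "dz": -0.002, "twist": 0},
    {"dx": 0.06, "dy": -0.008, "dz": -0.002, "twist": 0},
    {"dx": 0.085, "dy": -0.008, "dz": -0.002, "twist": 0},
    {"dx": 0.102, "dy": -0.008, "dz": -0.002, "twist": 0},
    {"dx": 0.102, "dy": -0.008, "dz": -0.002, "twist": 0},
    {"dx": 0.102, "dy": -0.008, "dz": -0.002, "twist": 0}
  ]
}}

```text
t: 5.3
eef_pos: [0.5768, -0.2325, 0.0488]
ee_rot: [-1.459, 1.57, -3.008]
force: [0.0, -0.0, 1.2]
width: 0.0004
```

Emit:
{"fn": "jog_arm", "kwargs": {
  "motion": [
    {"dx": 0, "dy": 0, "dz": -0.01, "twist": 0},
    {"dx": 0, "dy": 0, "dz": -0.018, "twist": 0},
    {"dx": 0, "dy": 0, "dz": -0.026, "twist": 0},
    {"dx": 0, "dy": 0, "dz": -0.034, "twist": 0},
    {"dx": 0, "dy": 0, "dz": -0.042, "twist": 0},
    {"dx": 0, "dy": 0, "dz": -0.05, "twist": 0},
    {"dx": 0, "dy": 0, "dz": -0.058, "twist": 0},
    {"dx": 0, "dy": 0, "dz": -0.066, "twist": 0},
    {"dx": 0, "dy": 0, "dz": -0.074, "twist": 0},
    {"dx": 0, "dy": 0, "dz": -0.082, "twist": 0},
    {"dx": 0, "dy": 0, "dz": -0.09, "twist": 0},
    {"dx": 0, "dy": 0, "dz": -0.098, "twist": 0},
    {"dx": 0, "dy": 0, "dz": -0.106, "twist": 0},
    {"dx": 0, "dy": 0, "dz": -0.11, "twist": 0}
  ]
}}

```text
t: 6.47
eef_pos: [0.5748, -0.1213, 0.0484]
ee_rot: [-2.136, 1.571, 2.599]
force: [0.5, -2.9, 2.0]
width: 0.0005
```

Emit:
{"fn": "jog_arm", "kwargs": {
  "motion": [
    {"dx": 0, "dy": 0, "dz": -0.003, "twist": 0},
    {"dx": 0, "dy": 0, "dz": -0.006, "twist": 0},
    {"dx": 0, "dy": 0, "dz": -0.009, "twist": 0}
  ]
}}

```text
t: 6.72
eef_pos: [0.5746, -0.1132, 0.0484]
ee_rot: [-1.445, 1.57, -2.993]
force: [-0.2, -2.0, 1.7]
width: 0.0003
```

Emit:
{"fn": "jog_arm", "kwargs": {
  "motion": [
    {"dx": 0, "dy": 0, "dz": -0.002, "twist": 0},
    {"dx": 0, "dy": 0, "dz": -0.004, "twist": 0}
  ]
}}

```text
t: 6.88
eef_pos: [0.5744, -0.1094, 0.0484]
ee_rot: [-1.568, 1.57, -3.117]
force: [-0.1, -2.2, 1.8]
width: 0.0007
```

Emit:
{"fn": "jog_arm", "kwargs": {
  "motion": [
    {"dx": 0, "dy": 0, "dz": -0.002, "twist": 0},
    {"dx": 0, "dy": 0, "dz": -0.004, "twist": 0}
  ]
}}

```text
t: 7.05
eef_pos: [0.5744, -0.1054, 0.0485]
ee_rot: [-1.488, 1.57, -3.037]
force: [-0.7, -1.5, 1.1]
width: 0.0003
```

Emit:
{"fn": "jog_arm", "kwargs": {
  "motion": [
    {"dx": 0, "dy": 0, "dz": -0.002, "twist": 0},
    {"dx": 0, "dy": 0, "dz": -0.004, "twist": 0}
  ]
}}

```text
t: 7.22
eef_pos: [0.5742, -0.1029, 0.0486]
ee_rot: [-0.393, 1.568, -1.941]
force: [3.8, -24.8, -1.5]
width: 0.0008
```

```bash
python3 - <<'E'
from h import *
p,R,s=tool();print(p,s["t"],s["force"])
im=arm.grab_frame("scene");cv2.imwrite("pics/s4.png",cv2.resize(im[160:260,220:330,::-1],None,fx=6,fy=6,interpolation=cv2.INTER_CUBIC))
E
```

```text
[ 0.57423806 -0.1029094   0.04862728] 7.2167 [  3.76109903 -24.78318494  -1.48015537]
```

View pics/s4.png

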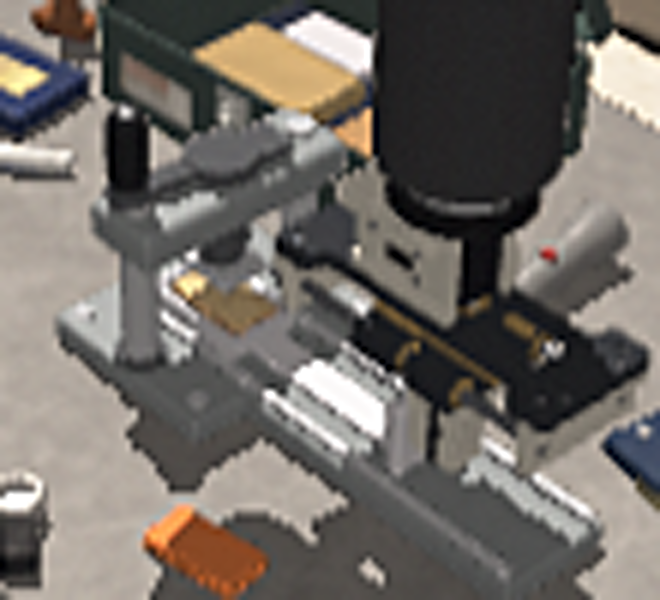

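Tray reached its stop, with the force jumping to about 25 N. Hold briefly, then back off and rise.

Emit:
{"fn": "jog_arm", "kwargs": {
  "motion": [
    {"dx": 0, "dy": 0, "dz": 0, "twist": 0},
    {"dx": 0, "dy": 0, "dz": 0, "twist": 0},
    {"dx": 0, "dy": 0, "dz": 0.01, "twist": 0},
    {"dx": 0, "dy": 0, "dz": 0.03, "twist": 0},
    {"dx": -0.03, "dy": 0, "dz": 0.03, "twist": 0},
    {"dx": -0.07, "dy": 0, "dz": 0.03, "twist": 0},
    {"dx": -0.11, "dy": 0, "dz": 0.03, "twist": 0},
    {"dx": -0.15, "dy": 0, "dz": 0.03, "twist": 0},
    {"dx": -0.18, "dy": 0, "dz": 0.03, "twist": 0},
    {"dx": -0.19, "dy": 0, "dz": 0.03, "twist": 0},
    {"dx": -0.19, "dy": 0, "dz": 0.03, "twist": 0}
  ],
  "gripper": 0.06
}}

```text
t: 8.18
eef_pos: [0.5767, -0.131, 0.2421]
ee_rot: [1.626, 1.564, 0.078]
force: [-0.3, 0.1, -0.3]
width: 0.0595
```

```bash
python3 - <<'E'
from h import *
p,R,s=tool();print(p,s["t"],s["force"]);rel([.5145,.0885,.24])
im=arm.grab_frame("scene");cv2.imwrite("pics/s5.png",cv2.resize(im[160:260,220:330,::-1],None,fx=6,fy=6,interpolation=cv2.INTER_CUBIC))
im=arm.grab_frame("top");cv2.imwrite("pics/t5.png",cv2.resize(im[145:230,200:330,::-1],None,fx=6,fy=6,interpolation=cv2.INTER_CUBIC))
E
```

```text
[ 0.5767264  -0.13104594  0.24211737] 8.1833 [-0.30629876  0.09976837 -0.29091998]
shift tool [ 0.0018 -0.0572 -0.2209]
jaw dir world deg -88.7
```

View pics/s5.png

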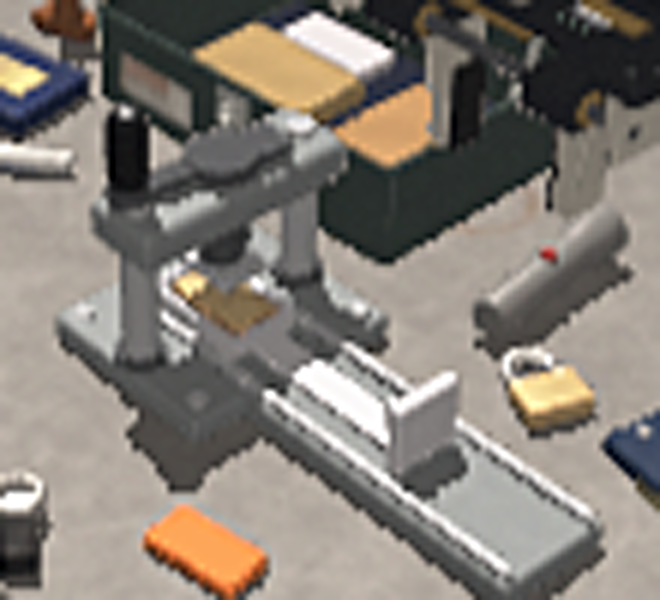

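View pics/t5.png

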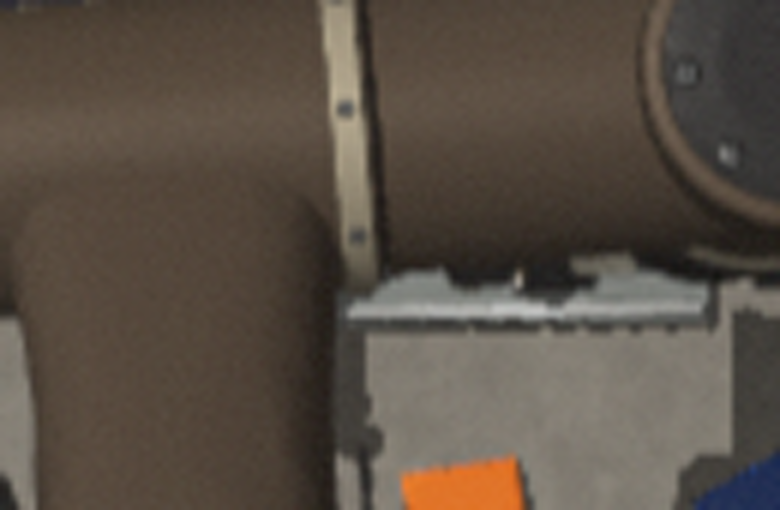

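```bash
python3 - <<'E'
from h import *
g=lambda u,v,z:at("scene",(220+(u+.5)/6-.5,160+(v+.5)/6-.5),z).round(4)
print(g(395,408,.064),g(458,378,.064), "ref before", at("scene",(220+515/6,165+462/6),.064))
E
```

```text
[ 0.5579 -0.0815  0.064 ] [ 0.6005 -0.0847  0.064 ] ref before [ 0.56065852 -0.16882752  0.064     ]
```

Emit:
{"fn": "jog_arm", "kwargs": {
  "motion": [
    {"dx": 0, "dy": -0.01, "dz": -0.037, "twist": 0},
    {"dx": 0, "dy": -0.02, "dz": -0.075, "twist": 0},
    {"dx": 0, "dy": -0.03, "dz": -0.113, "twist": 0},
    {"dx": 0, "dy": -0.04, "dz": -0.152, "twist": 0},
    {"dx": 0, "dy": -0.05, "dz": -0.19, "twist": 0},
    {"dx": 0, "dy": -0.058, "dz": -0.219, "twist": 0},
    {"dx": 0, "dy": -0.058, "dz": -0.219, "twist": 0},
    {"dx": 0, "dy": -0.058, "dz": -0.219, "twist": 0},
    {"dx": 0, "dy": -0.058, "dz": -0.219, "twist": 0}
  ]
}}

```text
t: 9.03
eef_pos: [0.5116, 0.0862, 0.2371]
ee_rot: [-1.162, 1.568, -2.709]
force: [0.4, 0.5, -0.8]
width: 0.0599
```

```bash
python3 - <<'E'
from h import *
p,R,s=tool();print(p,s["t"],s["force"],s["q"].round(3));rel([.5145,.0885,.154]);print(R.round(3))
im=arm.grab_frame("scene");cv2.imwrite("pics/s6.png",cv2.resize(im[140:250,190:310,::-1],None,fx=5.4,fy=5.4,interpolation=cv2.INTER_CUBIC))
E
```

```text
[0.51161472 0.08623194 0.23712026] 9.0333 [ 0.35825662  0.50546973 -0.80882664] [ 0.545  0.103 -0.327 -0.    -1.144  1.049]
shift tool [ 0.0831  0.0031 -0.0023]
jaw dir world deg -88.67
[[-0.002  1.     0.023]
 [-0.001  0.023 -1.   ]
 [-1.    -0.002  0.001]]
```

View pics/s6.png

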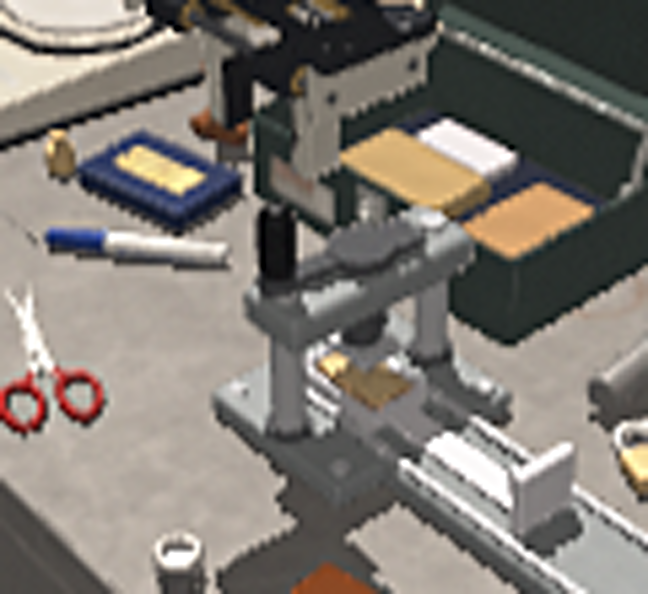

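Emit:
{"fn": "jog_arm", "kwargs": {
  "motion": [
    {"dx": 0.02, "dy": 0.003, "dz": -0.002, "twist": 0},
    {"dx": 0.04, "dy": 0.003, "dz": -0.002, "twist": 0},
    {"dx": 0.06, "dy": 0.003, "dz": -0.002, "twist": 0},
    {"dx": 0.075, "dy": 0.003, "dz": -0.002, "twist": 0},
    {"dx": 0.083, "dy": 0.003, "dz": -0.002, "twist": 0},
    {"dx": 0.083, "dy": 0.003, "dz": -0.002, "twist": 0},
    {"dx": 0.083, "dy": 0.003, "dz": -0.002, "twist": 0}
  ]
}}

```text
t: 9.67
eef_pos: [0.5154, 0.0876, 0.1555]
ee_rot: [-0.815, 1.57, -2.365]
force: [0.2, 0.3, 1.2]
width: 0.06
```

```bash
python3 - <<'E'
from h import *
p,R,s=tool();print(p,s["t"],s["force"])
im=arm.grab_frame("scene");cv2.imwrite("pics/s7.png",cv2.resize(im[140:250,190:310,::-1],None,fx=5.4,fy=5.4,interpolation=cv2.INTER_CUBIC))
E
```

```text
[0.51541959 0.08756169 0.15545894] 9.6667 [0.24638357 0.29390576 1.23072771]
```

View pics/s7.png

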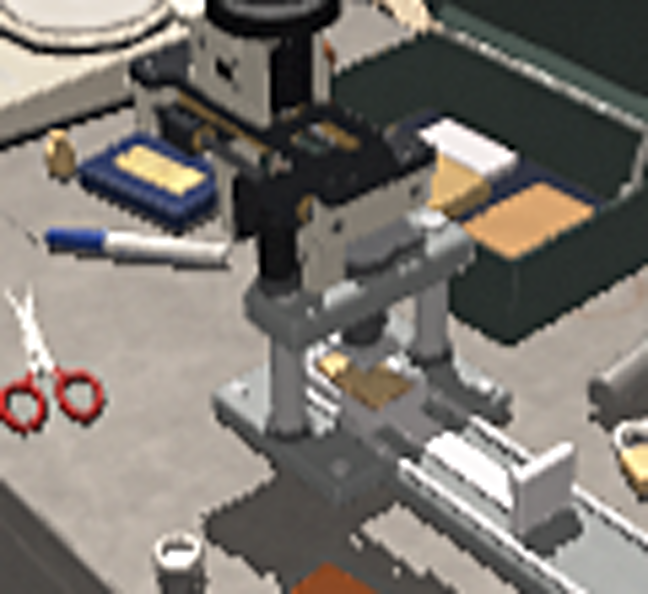

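Fingers straddle the knob; now close.

Emit:
{"fn": "jog_arm", "kwargs": {
  "motion": [
    {"dx": 0, "dy": 0, "dz": 0, "twist": 0},
    {"dx": 0, "dy": 0, "dz": 0, "twist": 0},
    {"dx": 0, "dy": 0, "dz": 0, "twist": 0},
    {"dx": 0, "dy": 0, "dz": 0, "twist": 0},
    {"dx": 0, "dy": 0, "dz": 0, "twist": 0},
    {"dx": 0, "dy": 0, "dz": 0, "twist": 0}
  ],
  "gripper": 0.01,
  "newtons": 40
}}

```text
t: 10.22
eef_pos: [0.5153, 0.0886, 0.1557]
ee_rot: [2.375, 1.57, 0.826]
force: [-1.5, 8.7, 2.6]
width: 0.0258
```

```bash
python3 - <<'E'
from h import *
p,R,s=tool();print(p,s["t"],s["force"],s["width"],s["moment"])
E
```

```text
[0.51527099 0.08857092 0.1557494 ] 10.2167 [-1.52506653  8.7478275   2.61737998] 0.025806823033784558 [ 3.85360417  0.50096035 -0.03972721]
```

```bash
cat >> h.py <<'E'
import json
def arc(C,cmd,th0,th1,n,hold=0,r=.06,lead=0.):
    """rows from th0 to th1 deg (clockwise from world -x); cmd=commanded xy"""
    p,R,s=tool();out=[]
    for t in np.radians(list(np.linspace(th0,th1,n+1)[1:])+[th1]*hold):
        P=np.array(C)+r*np.array([-np.cos(t),np.sin(t)])
        d=np.append(P-np.array(cmd),0)@R
        out.append({"dx":0,"dy":round(d[1],4),"dz":round(d[2],4),"twist":0})
    print(json.dumps(out));print("cmd end",P.round(5))
def read(C):
    p,R,s=tool();v=p[:2]-np.array(C);a=np.arctan2(v[1],-v[0]);er=np.array([-np.cos(a),np.sin(a)]);et=np.array([np.sin(a),np.cos(a)])
    f=s["force"][:2];print("t",round(s["t"],2),"p",p.round(4),"r",round(np.hypot(*v),4),"th",round(np.degrees(a),1),"F out",round(f@er,1),"F tan",round(f@et,1),"Fz",round(s["force"][2],1),"w",round(s["width"],4))
E
python3 - <<'E'
from h import *
arc([.5753,.085],[.5154,.0876],3.4,23.4,4)
E
```

```text
[{"dx": 0, "dy": 0.0007, "dz": -0.0062, "twist": 0}, {"dx": 0, "dy": 0.0018, "dz": -0.0113, "twist": 0}, {"dx": 0, "dy": 0.0033, "dz": -0.0163, "twist": 0}, {"dx": 0, "dy": 0.0053, "dz": -0.0211, "twist": 0}]
cmd end [0.52023 0.10883]
```

Emit:
{"fn": "jog_arm", "kwargs": {
  "motion": [
    {"dx": 0, "dy": 0.0007, "dz": -0.006, "twist": 0},
    {"dx": 0, "dy": 0.0018, "dz": -0.011, "twist": 0},
    {"dx": 0, "dy": 0.0033, "dz": -0.016, "twist": 0},
    {"dx": 0, "dy": 0.0053, "dz": -0.021, "twist": 0}
  ]
}}

```text
t: 10.55
eef_pos: [0.5199, 0.1078, 0.1557]
ee_rot: [-0.276, 1.567, -1.825]
force: [3.1, -9.8, 1.1]
width: 0.0233
```

```bash
python3 - <<'E'
from h import *
read([.5753,.085])
E
```

```text
t 10.55 p [0.5199 0.1078 0.1557] r 0.0599 th 22.4 F out -6.5 F tan -7.9 Fz 1.1 w 0.0233
```

```bash
python3 - <<'E'
from h import *
arc([.5756,.085],[.5203,.1087],23.4,73.4,10)
E
```

```text
[{"dx": 0, "dy": 0.0026, "dz": -0.0048, "twist": 0}, {"dx": 0, "dy": 0.0054, "dz": -0.0092, "twist": 0}, {"dx": 0, "dy": 0.0086, "dz": -0.0134, "twist": 0}, {"dx": 0, "dy": 0.0121, "dz": -0.0173, "twist": 0}, {"dx": 0, "dy": 0.0159, "dz": -0.0208, "twist": 0}, {"dx": 0, "dy": 0.0201, "dz": -0.024, "twist": 0}, {"dx": 0, "dy": 0.0245, "dz": -0.0269, "twist": 0}, {"dx": 0, "dy": 0.0291, "dz": -0.0293, "twist": 0}, {"dx": 0, "dy": 0.0339, "dz": -0.0313, "twist": 0}, {"dx": 0, "dy": 0.0389, "dz": -0.0329, "twist": 0}]
cmd end [0.55846 0.1425 ]
```

Emit:
{"fn": "jog_arm", "kwargs": {
  "motion": [
    {"dx": 0, "dy": 0.0026, "dz": -0.0048, "twist": 0},
    {"dx": 0, "dy": 0.0054, "dz": -0.0092, "twist": 0},
    {"dx": 0, "dy": 0.0086, "dz": -0.0134, "twist": 0},
    {"dx": 0, "dy": 0.0121, "dz": -0.0173, "twist": 0},
    {"dx": 0, "dy": 0.016, "dz": -0.0208, "twist": 0},
    {"dx": 0, "dy": 0.02, "dz": -0.024, "twist": 0},
    {"dx": 0, "dy": 0.0245, "dz": -0.027, "twist": 0},
    {"dx": 0, "dy": 0.029, "dz": -0.0293, "twist": 0},
    {"dx": 0, "dy": 0.034, "dz": -0.0313, "twist": 0},
    {"dx": 0, "dy": 0.039, "dz": -0.033, "twist": 0}
  ]
}}

```text
t: 11.38
eef_pos: [0.5568, 0.1412, 0.1557]
ee_rot: [-0.779, 1.565, -2.328]
force: [-5.6, -8.5, 7.4]
width: 0.0235
```

```bash
python3 - <<'E'
from h import *
read([.5756,.085])
arc([.5756,.085],[.5585,.1426],73.4,88.4,3)
E
```

```text
t 11.38 p [0.5568 0.1412 0.1557] r 0.0593 th 71.5 F out -6.3 F tan -8.0 Fz 7.4 w 0.0235
[{"dx": 0, "dy": 0.0051, "dz": -0.0011, "twist": 0}, {"dx": 0, "dy": 0.0102, "dz": -0.0018, "twist": 0}, {"dx": 0, "dy": 0.0155, "dz": -0.002, "twist": 0}]
cmd end [0.57392 0.14498]
```

```bash
python3 - <<'E'
from h import *
arc([.5757,.0844],[.5585,.1426],73.4,85.4,3)
arc([.5757,.0844],[.5744,.1442],85.4,97.4,3)
E
```

```text
[{"dx": 0, "dy": 0.0041, "dz": -0.0003, "twist": 0}, {"dx": 0, "dy": 0.0083, "dz": -0.0009, "twist": 0}, {"dx": 0, "dy": 0.0124, "dz": -0.0013, "twist": 0}]
cmd end [0.57089 0.14421]
[{"dx": 0, "dy": 0.0007, "dz": -0.0002, "twist": 0}, {"dx": 0, "dy": 0.0049, "dz": 0.0, "twist": 0}, {"dx": 0, "dy": 0.009, "dz": 0.0005, "twist": 0}]
cmd end [0.58343 0.1439 ]
```

Emit:
{"fn": "jog_arm", "kwargs": {
  "motion": [
    {"dx": 0, "dy": 0.0041, "dz": -0.0003, "twist": 0},
    {"dx": 0, "dy": 0.0083, "dz": -0.0009, "twist": 0},
    {"dx": 0, "dy": 0.0124, "dz": -0.0013, "twist": 0}
  ]
}}

```text
t: 11.63
eef_pos: [0.569, 0.1437, 0.1557]
ee_rot: [-0.995, 1.567, -2.544]
force: [-7.6, -3.5, 9.3]
width: 0.0231
```

```bash
python3 - <<'E'
from h import *
read([.5757,.0844])
arc([.5757,.0844],[.5709,.1442],85.4,97.4,3)
arc([.5757,.0844],[.5834,.1439],97.4,109.4,3)
arc([.5757,.0844],[.5956,.1410],109.4,121.4,3)
E
```

```text
t 11.63 p [0.569  0.1437 0.1557] r 0.0597 th 83.6 F out -2.6 F tan -8.0 Fz 9.3 w 0.0231
[{"dx": 0, "dy": 0.0042, "dz": -0.0001, "twist": 0}, {"dx": 0, "dy": 0.0084, "dz": 0.0001, "twist": 0}, {"dx": 0, "dy": 0.0125, "dz": 0.0006, "twist": 0}]
cmd end [0.58343 0.1439 ]
[{"dx": 0, "dy": 0.0041, "dz": 0.0008, "twist": 0}, {"dx": 0, "dy": 0.0082, "dz": 0.0018, "twist": 0}, {"dx": 0, "dy": 0.0122, "dz": 0.0032, "twist": 0}]
cmd end [0.59563 0.14099]
[{"dx": 0, "dy": 0.0039, "dz": 0.0016, "twist": 0}, {"dx": 0, "dy": 0.0076, "dz": 0.0035, "twist": 0}, {"dx": 0, "dy": 0.0112, "dz": 0.0056, "twist": 0}]
cmd end [0.60696 0.13561]
```

Tangential resistance is a steady 8.0 N, so this method can feel the touch. I'll go on in 12° steps.

Emit:
{"fn": "jog_arm", "kwargs": {
  "motion": [
    {"dx": 0, "dy": 0.0042, "dz": -0.0001, "twist": 0},
    {"dx": 0, "dy": 0.0084, "dz": 0.0001, "twist": 0},
    {"dx": 0, "dy": 0.0125, "dz": 0.0006, "twist": 0}
  ]
}}

```text
t: 11.88
eef_pos: [0.5814, 0.1437, 0.1557]
ee_rot: [-1.087, 1.567, -2.636]
force: [-8.6, -0.9, 8.3]
width: 0.0234
```

```bash
python3 -c "
from h import *
read([.5757,.0844])"
```

```text
t 11.88 p [0.5814 0.1437 0.1557] r 0.0596 th 95.5 F out -1.8 F tan -8.5 Fz 8.3 w 0.0234
```

Emit:
{"fn": "jog_arm", "kwargs": {
  "motion": [
    {"dx": 0, "dy": 0.0041, "dz": 0.0008, "twist": 0},
    {"dx": 0, "dy": 0.0082, "dz": 0.0018, "twist": 0},
    {"dx": 0, "dy": 0.0122, "dz": 0.0032, "twist": 0}
  ]
}}

```text
t: 12.13
eef_pos: [0.5937, 0.1411, 0.1557]
ee_rot: [-1.193, 1.567, -2.742]
force: [-9.5, -1.0, 8.6]
width: 0.0233
```

```bash
python3 -c "
from h import *
read([.5757,.0844])"
```

```text
t 12.13 p [0.5937 0.1411 0.1557] r 0.0595 th 107.6 F out -3.8 F tan -8.8 Fz 8.6 w 0.0233
```

```bash
python3 -c "
from h import *
C=[.5754,.0841]
arc(C,[.5956,.1410],109.4,121.4,3)
arc(C,[.60666,.13531],121.4,133.4,3)
arc(C,[.61663,.12769],133.4,145.4,3)
arc(C,[.62479,.11817],145.4,157.4,3)
"
```

```text
[{"dx": 0, "dy": 0.0036, "dz": 0.0019, "twist": 0}, {"dx": 0, "dy": 0.0073, "dz": 0.0038, "twist": 0}, {"dx": 0, "dy": 0.0109, "dz": 0.0059, "twist": 0}]
cmd end [0.60666 0.13531]
[{"dx": 0, "dy": 0.0034, "dz": 0.0024, "twist": 0}, {"dx": 0, "dy": 0.0067, "dz": 0.005, "twist": 0}, {"dx": 0, "dy": 0.0098, "dz": 0.0078, "twist": 0}]
cmd end [0.61663 0.12769]
[{"dx": 0, "dy": 0.0029, "dz": 0.003, "twist": 0}, {"dx": 0, "dy": 0.0055, "dz": 0.0063, "twist": 0}, {"dx": 0, "dy": 0.0079, "dz": 0.0097, "twist": 0}]
cmd end [0.62479 0.11817]
[{"dx": 0, "dy": 0.0022, "dz": 0.0036, "twist": 0}, {"dx": 0, "dy": 0.0041, "dz": 0.0073, "twist": 0}, {"dx": 0, "dy": 0.0058, "dz": 0.0111, "twist": 0}]
cmd end [0.63079 0.10716]
```

Emit:
{"fn": "jog_arm", "kwargs": {
  "motion": [
    {"dx": 0, "dy": 0.0036, "dz": 0.0019, "twist": 0},
    {"dx": 0, "dy": 0.0073, "dz": 0.0038, "twist": 0},
    {"dx": 0, "dy": 0.0109, "dz": 0.0059, "twist": 0}
  ]
}}

```text
t: 12.38
eef_pos: [0.6049, 0.1361, 0.1557]
ee_rot: [-1.439, 1.568, -2.987]
force: [-8.7, 2.4, 7.8]
width: 0.0234
```

```bash
python3 -c "
from h import *
read([.5754,.0841])"
```

```text
t 12.38 p [0.6049 0.1361 0.1557] r 0.0598 th 119.6 F out -2.2 F tan -8.8 Fz 7.8 w 0.0234
```

Emit:
{"fn": "jog_arm", "kwargs": {
  "motion": [
    {"dx": 0, "dy": 0.0034, "dz": 0.0024, "twist": 0},
    {"dx": 0, "dy": 0.0067, "dz": 0.005, "twist": 0},
    {"dx": 0, "dy": 0.0098, "dz": 0.0078, "twist": 0}
  ]
}}

```text
t: 12.63
eef_pos: [0.615, 0.1289, 0.1558]
ee_rot: [-1.618, 1.568, 3.117]
force: [-7.8, 3.9, 6.8]
width: 0.0237
```

```bash
python3 -c "
from h import *
read([.5754,.0841])"
```

```text
t 12.63 p [0.615  0.1289 0.1558] r 0.0598 th 131.5 F out -2.2 F tan -8.4 Fz 6.8 w 0.0237
```

Emit:
{"fn": "jog_arm", "kwargs": {
  "motion": [
    {"dx": 0, "dy": 0.0029, "dz": 0.003, "twist": 0},
    {"dx": 0, "dy": 0.0055, "dz": 0.0063, "twist": 0},
    {"dx": 0, "dy": 0.0079, "dz": 0.0097, "twist": 0}
  ]
}}

```text
t: 12.88
eef_pos: [0.6233, 0.1198, 0.1557]
ee_rot: [-1.909, 1.569, 2.826]
force: [-7.1, 4.8, 6.6]
width: 0.0231
```

```bash
python3 -c "
from h import *
read([.5754,.0841])"
```

```text
t 12.88 p [0.6233 0.1198 0.1557] r 0.0597 th 143.3 F out -2.8 F tan -8.1 Fz 6.6 w 0.0231
```

Emit:
{"fn": "jog_arm", "kwargs": {
  "motion": [
    {"dx": 0, "dy": 0.0022, "dz": 0.0036, "twist": 0},
    {"dx": 0, "dy": 0.0041, "dz": 0.0073, "twist": 0},
    {"dx": 0, "dy": 0.0058, "dz": 0.0111, "twist": 0}
  ]
}}

```text
t: 13.13
eef_pos: [0.6296, 0.1092, 0.1558]
ee_rot: [-2.262, 1.569, 2.473]
force: [-7.6, 6.3, 6.4]
width: 0.0232
```

```bash
python3 -c "
from h import *
read([.5754,.0841])
C=[.5751,.0841]
arc(C,[.6308,.1072],157.4,169.4,3)
arc(C,[.63408,.09514],169.4,181.4,3)
arc(C,[.63508,.08264],181.4,193.4,3)
arc(C,[.63347,.0702],193.4,205.4,3)
"
```

```text
t 13.13 p [0.6296 0.1092 0.1558] r 0.0597 th 155.2 F out -4.3 F tan -8.9 Fz 6.4 w 0.0232
[{"dx": 0, "dy": 0.0011, "dz": 0.004, "twist": 0}, {"dx": 0, "dy": 0.0022, "dz": 0.008, "twist": 0}, {"dx": 0, "dy": 0.003, "dz": 0.0121, "twist": 0}]
cmd end [0.63408 0.09514]
[{"dx": 0, "dy": 0.0005, "dz": 0.0042, "twist": 0}, {"dx": 0, "dy": 0.0008, "dz": 0.0083, "twist": 0}, {"dx": 0, "dy": 0.0007, "dz": 0.0125, "twist": 0}]
cmd end [0.63508 0.08263]
[{"dx": 0, "dy": -0.0003, "dz": 0.0042, "twist": 0}, {"dx": 0, "dy": -0.001, "dz": 0.0083, "twist": 0}, {"dx": 0, "dy": -0.0019, "dz": 0.0124, "twist": 0}]
cmd end [0.63347 0.0702 ]
[{"dx": 0, "dy": -0.0012, "dz": 0.004, "twist": 0}, {"dx": 0, "dy": -0.0027, "dz": 0.0079, "twist": 0}, {"dx": 0, "dy": -0.0044, "dz": 0.0117, "twist": 0}]
cmd end [0.6293  0.05836]
```

Emit:
{"fn": "jog_arm", "kwargs": {
  "motion": [
    {"dx": 0, "dy": 0.0011, "dz": 0.004, "twist": 0},
    {"dx": 0, "dy": 0.0022, "dz": 0.008, "twist": 0},
    {"dx": 0, "dy": 0.003, "dz": 0.0121, "twist": 0}
  ]
}}

```text
t: 13.38
eef_pos: [0.6336, 0.0977, 0.1558]
ee_rot: [3.126, 1.569, 1.579]
force: [-4.5, 8.2, 3.7]
width: 0.0232
```

```bash
python3 -c "
from h import *
read([.5751,.0841])"
```

```text
t 13.38 p [0.6336 0.0977 0.1558] r 0.06 th 166.9 F out -2.5 F tan -9.0 Fz 3.7 w 0.0232
```

Emit:
{"fn": "jog_arm", "kwargs": {
  "motion": [
    {"dx": 0, "dy": 0.0005, "dz": 0.0042, "twist": 0},
    {"dx": 0, "dy": 0.0008, "dz": 0.0083, "twist": 0},
    {"dx": 0, "dy": 0.0007, "dz": 0.0125, "twist": 0}
  ]
}}

```text
t: 13.63
eef_pos: [0.6351, 0.0855, 0.1558]
ee_rot: [2.732, 1.568, 1.184]
force: [-1.4, 8.1, 1.7]
width: 0.0231
```

```bash
python3 -c "
from h import *
read([.5751,.0841])"
```

```text
t 13.63 p [0.6351 0.0855 0.1558] r 0.06 th 178.6 F out -1.2 F tan -8.1 Fz 1.7 w 0.0231
```

Emit:
{"fn": "jog_arm", "kwargs": {
  "motion": [
    {"dx": 0, "dy": -0.0003, "dz": 0.0042, "twist": 0},
    {"dx": 0, "dy": -0.001, "dz": 0.0083, "twist": 0},
    {"dx": 0, "dy": -0.0019, "dz": 0.0124, "twist": 0}
  ]
}}

```text
t: 13.88
eef_pos: [0.6342, 0.0733, 0.1558]
ee_rot: [2.42, 1.567, 0.872]
force: [0.4, 9.1, 0.1]
width: 0.0233
```

```bash
python3 -c "
from h import *
read([.5751,.0841])"
```

```text
t 13.88 p [0.6342 0.0733 0.1558] r 0.0601 th -169.6 F out -1.2 F tan -9.0 Fz 0.1 w 0.0233
```

Emit:
{"fn": "jog_arm", "kwargs": {
  "motion": [
    {"dx": 0, "dy": -0.0012, "dz": 0.004, "twist": 0},
    {"dx": 0, "dy": -0.0027, "dz": 0.0079, "twist": 0},
    {"dx": 0, "dy": -0.0044, "dz": 0.0117, "twist": 0}
  ]
}}

```text
t: 14.13
eef_pos: [0.6307, 0.0615, 0.1559]
ee_rot: [2.215, 1.566, 0.668]
force: [3.1, 7.1, -2.3]
width: 0.0236
```

```bash
python3 -c "
from h import *
C=[.5751,.0841]
read(C)
arc(C,[.6293,.0584],205.4,217.4,3)
arc(C,[.62276,.04766],217.4,229.4,3)
arc(C,[.61415,.03854],229.4,241.4,3)
arc(C,[.60382,.03142],241.4,253.4,3)
"
```

```text
t 14.13 p [0.6307 0.0615 0.1559] r 0.0601 th -157.9 F out 0.2 F tan -7.7 Fz -2.3 w 0.0236
[{"dx": 0, "dy": -0.002, "dz": 0.0037, "twist": 0}, {"dx": 0, "dy": -0.0043, "dz": 0.0072, "twist": 0}, {"dx": 0, "dy": -0.0068, "dz": 0.0106, "twist": 0}]
cmd end [0.62276 0.04766]
[{"dx": 0, "dy": -0.0027, "dz": 0.0032, "twist": 0}, {"dx": 0, "dy": -0.0057, "dz": 0.0062, "twist": 0}, {"dx": 0, "dy": -0.0088, "dz": 0.0089, "twist": 0}]
cmd end [0.61415 0.03854]
[{"dx": 0, "dy": -0.0033, "dz": 0.0025, "twist": 0}, {"dx": 0, "dy": -0.0068, "dz": 0.0048, "twist": 0}, {"dx": 0, "dy": -0.0105, "dz": 0.0069, "twist": 0}]
cmd end [0.60382 0.03142]
[{"dx": 0, "dy": -0.0038, "dz": 0.0018, "twist": 0}, {"dx": 0, "dy": -0.0077, "dz": 0.0033, "twist": 0}, {"dx": 0, "dy": -0.0117, "dz": 0.0045, "twist": 0}]
cmd end [0.59224 0.0266 ]
```

Emit:
{"fn": "jog_arm", "kwargs": {
  "motion": [
    {"dx": 0, "dy": -0.002, "dz": 0.0037, "twist": 0},
    {"dx": 0, "dy": -0.0043, "dz": 0.0072, "twist": 0},
    {"dx": 0, "dy": -0.0068, "dz": 0.0106, "twist": 0}
  ]
}}

```text
t: 14.38
eef_pos: [0.6248, 0.0505, 0.1559]
ee_rot: [2.039, 1.565, 0.492]
force: [7.3, 5.9, -3.9]
width: 0.0233
```

```bash
python3 -c "
from h import *
read([.5751,.0841])"
```

```text
t 14.38 p [0.6248 0.0505 0.1559] r 0.06 th -145.9 F out 2.7 F tan -8.9 Fz -3.9 w 0.0233
```

Emit:
{"fn": "jog_arm", "kwargs": {
  "motion": [
    {"dx": 0, "dy": -0.0027, "dz": 0.0032, "twist": 0},
    {"dx": 0, "dy": -0.0057, "dz": 0.0062, "twist": 0},
    {"dx": 0, "dy": -0.0088, "dz": 0.0089, "twist": 0}
  ]
}}

```text
t: 14.63
eef_pos: [0.6167, 0.0409, 0.1559]
ee_rot: [1.87, 1.565, 0.323]
force: [10.0, 2.3, -5.2]
width: 0.0235
```

```bash
python3 -c "
from h import *
read([.5751,.0841])"
```

```text
t 14.63 p [0.6167 0.0409 0.1559] r 0.06 th -133.9 F out 5.3 F tan -8.8 Fz -5.2 w 0.0235
```

```bash
python3 -c "
from h import *
C=[.5754,.0837]
arc(C,[.61415,.03854],229.4,241.4,3)
arc(C,[.60412,.03102],241.4,253.4,3)
arc(C,[.59254,.0262],253.4,265.4,3)
arc(C,[.58021,.02389],265.4,277.4,3)
"
```

```text
[{"dx": 0, "dy": -0.003, "dz": 0.0029, "twist": 0}, {"dx": 0, "dy": -0.0065, "dz": 0.0052, "twist": 0}, {"dx": 0, "dy": -0.0102, "dz": 0.0073, "twist": 0}]
cmd end [0.60412 0.03102]
[{"dx": 0, "dy": -0.0038, "dz": 0.0018, "twist": 0}, {"dx": 0, "dy": -0.0077, "dz": 0.0033, "twist": 0}, {"dx": 0, "dy": -0.0117, "dz": 0.0045, "twist": 0}]
cmd end [0.59254 0.0262 ]
[{"dx": 0, "dy": -0.0041, "dz": 0.001, "twist": 0}, {"dx": 0, "dy": -0.0082, "dz": 0.0016, "twist": 0}, {"dx": 0, "dy": -0.0124, "dz": 0.002, "twist": 0}]
cmd end [0.58021 0.02389]
[{"dx": 0, "dy": -0.0042, "dz": 0.0001, "twist": 0}, {"dx": 0, "dy": -0.0084, "dz": -0.0001, "twist": 0}, {"dx": 0, "dy": -0.0125, "dz": -0.0006, "twist": 0}]
cmd end [0.56767 0.0242 ]
```

Emit:
{"fn": "jog_arm", "kwargs": {
  "motion": [
    {"dx": 0, "dy": -0.003, "dz": 0.0029, "twist": 0},
    {"dx": 0, "dy": -0.0065, "dz": 0.0052, "twist": 0},
    {"dx": 0, "dy": -0.0102, "dz": 0.0073, "twist": 0}
  ]
}}

```text
t: 14.88
eef_pos: [0.6066, 0.033, 0.1559]
ee_rot: [1.798, 1.565, 0.25]
force: [9.5, -0.1, -5.3]
width: 0.0232
```

```bash
python3 -c "
from h import *
read([.5754,.0837])"
```

```text
t 14.88 p [0.6066 0.033  0.1559] r 0.0596 th -121.6 F out 5.1 F tan -8.1 Fz -5.3 w 0.0232
```

Emit:
{"fn": "jog_arm", "kwargs": {
  "motion": [
    {"dx": 0, "dy": -0.0038, "dz": 0.0018, "twist": 0},
    {"dx": 0, "dy": -0.0077, "dz": 0.0033, "twist": 0},
    {"dx": 0, "dy": -0.0117, "dz": 0.0045, "twist": 0}
  ]
}}

```text
t: 15.13
eef_pos: [0.595, 0.0275, 0.1559]
ee_rot: [1.604, 1.566, 0.056]
force: [11.5, -2.7, -7.6]
width: 0.0234
```

```bash
python3 -c "
from h import *
read([.5754,.0837])"
```

```text
t 15.13 p [0.595  0.0275 0.1559] r 0.0596 th -109.2 F out 6.3 F tan -10.0 Fz -7.6 w 0.0234
```

```bash
python3 -c "
from h import *
C=[.5754,.0832]
arc(C,[.59254,.0262],253.4,265.4,3)
arc(C,[.58021,.02339],265.4,277.4,3)
arc(C,[.56767,.0237],277.4,289.4,3)
arc(C,[.55547,.02661],289.4,301.4,3)
"
```

```text
[{"dx": 0, "dy": -0.0041, "dz": 0.0015, "twist": 0}, {"dx": 0, "dy": -0.0082, "dz": 0.0021, "twist": 0}, {"dx": 0, "dy": -0.0124, "dz": 0.0025, "twist": 0}]
cmd end [0.58021 0.02339]
[{"dx": 0, "dy": -0.0042, "dz": 0.0001, "twist": 0}, {"dx": 0, "dy": -0.0084, "dz": -0.0001, "twist": 0}, {"dx": 0, "dy": -0.0125, "dz": -0.0006, "twist": 0}]
cmd end [0.56767 0.0237 ]
[{"dx": 0, "dy": -0.0041, "dz": -0.0008, "twist": 0}, {"dx": 0, "dy": -0.0082, "dz": -0.0018, "twist": 0}, {"dx": 0, "dy": -0.0121, "dz": -0.0032, "twist": 0}]
cmd end [0.55547 0.02661]
[{"dx": 0, "dy": -0.0039, "dz": -0.0016, "twist": 0}, {"dx": 0, "dy": -0.0076, "dz": -0.0035, "twist": 0}, {"dx": 0, "dy": -0.0112, "dz": -0.0056, "twist": 0}]
cmd end [0.54414 0.03199]
```

Emit:
{"fn": "jog_arm", "kwargs": {
  "motion": [
    {"dx": 0, "dy": -0.0041, "dz": 0.0015, "twist": 0},
    {"dx": 0, "dy": -0.0082, "dz": 0.0021, "twist": 0},
    {"dx": 0, "dy": -0.0124, "dz": 0.0025, "twist": 0}
  ]
}}

```text
t: 15.38
eef_pos: [0.5838, 0.0247, 0.1559]
ee_rot: [1.598, 1.564, 0.05]
force: [15.6, -4.2, -10.2]
width: 0.023
```

```bash
python3 -c "
from h import *
read([.5754,.0832])"
```

```text
t 15.38 p [0.5838 0.0247 0.1559] r 0.0591 th -98.1 F out 6.4 F tan -14.9 Fz -10.2 w 0.023
```

The tangential force jumped from about 9 to 15 N, so the touch came at roughly 251–260° on the tool's circle. Continuing to confirm, aiming at about 345°.

Emit:
{"fn": "jog_arm", "kwargs": {
  "motion": [
    {"dx": 0, "dy": -0.0042, "dz": 0.0001, "twist": 0},
    {"dx": 0, "dy": -0.0084, "dz": -0.0001, "twist": 0},
    {"dx": 0, "dy": -0.0125, "dz": -0.0006, "twist": 0}
  ],
  "newtons": 55
}}

```text
t: 15.63
eef_pos: [0.5708, 0.0243, 0.1559]
ee_rot: [1.397, 1.565, -0.151]
force: [14.8, -8.9, -9.3]
width: 0.0234
```

```bash
python3 -c "
from h import *
read([.5754,.0835])"
```

```text
t 15.63 p [0.5708 0.0243 0.1559] r 0.0594 th -85.5 F out 7.7 F tan -15.4 Fz -9.3 w 0.0234
```

Emit:
{"fn": "jog_arm", "kwargs": {
  "motion": [
    {"dx": 0, "dy": -0.0041, "dz": -0.0008, "twist": 0},
    {"dx": 0, "dy": -0.0082, "dz": -0.0018, "twist": 0},
    {"dx": 0, "dy": -0.0121, "dz": -0.0032, "twist": 0}
  ]
}}

```text
t: 15.88
eef_pos: [0.558, 0.0266, 0.1559]
ee_rot: [1.188, 1.566, -0.36]
force: [13.0, -10.3, -8.2]
width: 0.0234
```

```bash
python3 -c "
from h import *
read([.5754,.0835])"
```

```text
t 15.88 p [0.558  0.0266 0.1559] r 0.0595 th -73.0 F out 6.0 F tan -15.5 Fz -8.2 w 0.0234
```

Emit:
{"fn": "jog_arm", "kwargs": {
  "motion": [
    {"dx": 0, "dy": -0.0039, "dz": -0.0016, "twist": 0},
    {"dx": 0, "dy": -0.0076, "dz": -0.0035, "twist": 0},
    {"dx": 0, "dy": -0.0112, "dz": -0.0056, "twist": 0}
  ]
}}

```text
t: 16.13
eef_pos: [0.546, 0.0315, 0.1558]
ee_rot: [0.918, 1.567, -0.63]
force: [11.0, -11.2, -6.2]
width: 0.023
```

```bash
python3 -c "
from h import *
read([.5754,.0835])
C=[.5754,.0832]
arc(C,[.54414,.03199],301.4,325.4,6)
arc(C,[.52601,.04913],325.4,345.4,5)
im=arm.grab_frame('scene');cv2.imwrite('pics/s8.png',cv2.resize(im[160:260,220:330,::-1],None,fx=6,fy=6,interpolation=cv2.INTER_CUBIC))
"
```

```text
t 16.13 p [0.546  0.0315 0.1558] r 0.0597 th -60.5 F out 4.4 F tan -15.1 Fz -6.2 w 0.023
[{"dx": 0, "dy": -0.0034, "dz": -0.0024, "twist": 0}, {"dx": 0, "dy": -0.0067, "dz": -0.005, "twist": 0}, {"dx": 0, "dy": -0.0098, "dz": -0.0078, "twist": 0}, {"dx": 0, "dy": -0.0127, "dz": -0.0109, "twist": 0}, {"dx": 0, "dy": -0.0153, "dz": -0.0141, "twist": 0}, {"dx": 0, "dy": -0.0177, "dz": -0.0175, "twist": 0}]
cmd end [0.52601 0.04913]
[{"dx": 0, "dy": -0.0022, "dz": -0.0036, "twist": 0}, {"dx": 0, "dy": -0.0041, "dz": -0.0073, "twist": 0}, {"dx": 0, "dy": -0.0058, "dz": -0.0111, "twist": 0}, {"dx": 0, "dy": -0.0071, "dz": -0.0151, "twist": 0}, {"dx": 0, "dy": -0.0082, "dz": -0.0191, "twist": 0}]
cmd end [0.51734 0.06808]
```

View pics/s8.png

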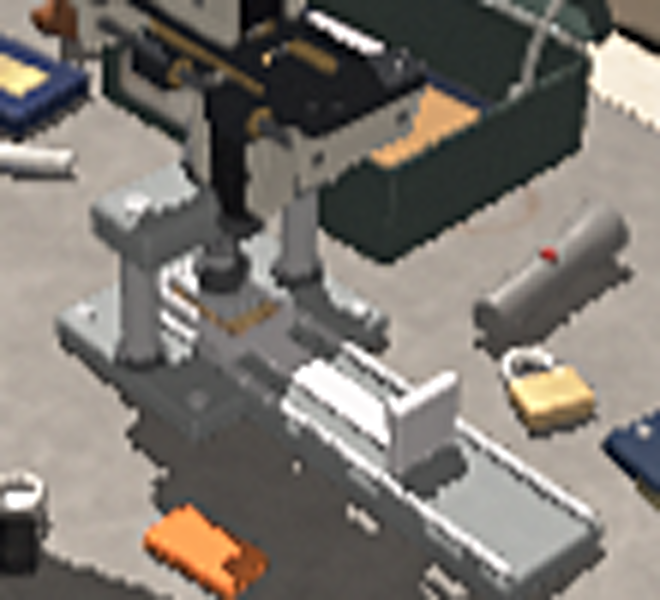

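The picture shows the pad sitting flat on the bundle, at about (235,305). Going on.

Emit:
{"fn": "jog_arm", "kwargs": {
  "motion": [
    {"dx": 0, "dy": -0.0034, "dz": -0.0024, "twist": 0},
    {"dx": 0, "dy": -0.0067, "dz": -0.005, "twist": 0},
    {"dx": 0, "dy": -0.0098, "dz": -0.0078, "twist": 0},
    {"dx": 0, "dy": -0.0127, "dz": -0.0109, "twist": 0},
    {"dx": 0, "dy": -0.0153, "dz": -0.0141, "twist": 0},
    {"dx": 0, "dy": -0.0177, "dz": -0.0175, "twist": 0}
  ]
}}

```text
t: 16.68
eef_pos: [0.527, 0.0481, 0.1558]
ee_rot: [0.386, 1.567, -1.162]
force: [9.5, -14.5, -4.4]
width: 0.0231
```

```bash
python3 -c "
from h import *
read([.5754,.0835])"
```

```text
t 16.68 p [0.527  0.0481 0.1558] r 0.06 th -36.2 F out 0.9 F tan -17.3 Fz -4.4 w 0.0231
```

Emit:
{"fn": "jog_arm", "kwargs": {
  "motion": [
    {"dx": 0, "dy": -0.0022, "dz": -0.0036, "twist": 0},
    {"dx": 0, "dy": -0.0041, "dz": -0.0073, "twist": 0},
    {"dx": 0, "dy": -0.0058, "dz": -0.0111, "twist": 0},
    {"dx": 0, "dy": -0.0071, "dz": -0.0151, "twist": 0},
    {"dx": 0, "dy": -0.0082, "dz": -0.0191, "twist": 0}
  ]
}}

```text
t: 17.1
eef_pos: [0.5177, 0.0665, 0.1558]
ee_rot: [-0.021, 1.566, -1.57]
force: [6.1, -15.3, -0.8]
width: 0.0236
```

```bash
python3 -c "
from h import *
read([.5754,.0835])"
```

```text
t 17.1 p [0.5177 0.0665 0.1558] r 0.0602 th -16.4 F out -1.5 F tan -16.4 Fz -0.8 w 0.0236
```

Emit:
{"fn": "jog_arm", "kwargs": {
  "motion": [
    {"dx": 0, "dy": 0, "dz": 0, "twist": 0},
    {"dx": 0, "dy": 0, "dz": 0.001, "twist": 0},
    {"dx": 0, "dy": 0, "dz": 0.001, "twist": 0}
  ]
}}

```text
t: 17.35
eef_pos: [0.5176, 0.0669, 0.1558]
ee_rot: [0.1, 1.569, -1.448]
force: [2.5, -5.5, -0.5]
width: 0.0232
```

Emit:
{"fn": "jog_arm", "kwargs": {
  "motion": [
    {"dx": 0, "dy": 0, "dz": 0, "twist": 0},
    {"dx": 0, "dy": 0, "dz": 0, "twist": 0},
    {"dx": 0, "dy": 0, "dz": 0, "twist": 0},
    {"dx": 0, "dy": 0, "dz": 0, "twist": 0},
    {"dx": 0, "dy": 0, "dz": 0, "twist": 0},
    {"dx": 0, "dy": 0, "dz": 0, "twist": 0}
  ],
  "gripper": 0.056
}}

```text
t: 17.85
eef_pos: [0.5173, 0.0681, 0.1556]
ee_rot: [2.73, 1.571, 1.182]
force: [1.0, 0.3, -0.6]
width: 0.0543
```

Emit:
{"fn": "jog_arm", "kwargs": {
  "motion": [
    {"dx": -0.02, "dy": 0, "dz": 0, "twist": 0},
    {"dx": -0.05, "dy": 0, "dz": 0, "twist": 0},
    {"dx": -0.08, "dy": 0, "dz": 0, "twist": 0},
    {"dx": -0.11, "dy": 0, "dz": -0.03, "twist": 0},
    {"dx": -0.12, "dy": 0, "dz": -0.07, "twist": 0},
    {"dx": -0.12, "dy": 0, "dz": -0.11, "twist": 0},
    {"dx": -0.12, "dy": 0, "dz": -0.15, "twist": 0},
    {"dx": -0.12, "dy": 0, "dz": -0.19, "twist": 0},
    {"dx": -0.12, "dy": 0, "dz": -0.23, "twist": 0},
    {"dx": -0.12, "dy": 0, "dz": -0.27, "twist": 0},
    {"dx": -0.12, "dy": 0, "dz": -0.27, "twist": 0},
    {"dx": -0.12, "dy": 0, "dz": -0.27, "twist": 0}
  ]
}}

```text
t: 18.85
eef_pos: [0.5106, 0.3399, 0.2745]
ee_rot: [-0.811, 1.569, -2.356]
force: [-0.6, -0.5, -0.1]
width: 0.0559
```

```bash
python3 - <<'E'
from h import *
p,R,s=tool();print(p,s["t"],s["force"])
im=arm.grab_frame("scene");cv2.imwrite("pics/s9.png",cv2.resize(im[160:260,220:330,::-1],None,fx=6,fy=6,interpolation=cv2.INTER_CUBIC))
im=arm.grab_frame("top");cv2.imwrite("pics/t9.png",cv2.resize(im[90:270,130:420,::-1],None,fx=2.7,fy=2.7,interpolation=cv2.INTER_CUBIC))
cv2.imwrite("pics/t9c.png",cv2.resize(im[145:230,200:330,::-1],None,fx=6,fy=6,interpolation=cv2.INTER_CUBIC))
E
```

```text
[0.51062263 0.33991602 0.2744842 ] 18.85 [-0.56749112 -0.49538074 -0.14937337]
```

View pics/s9.png

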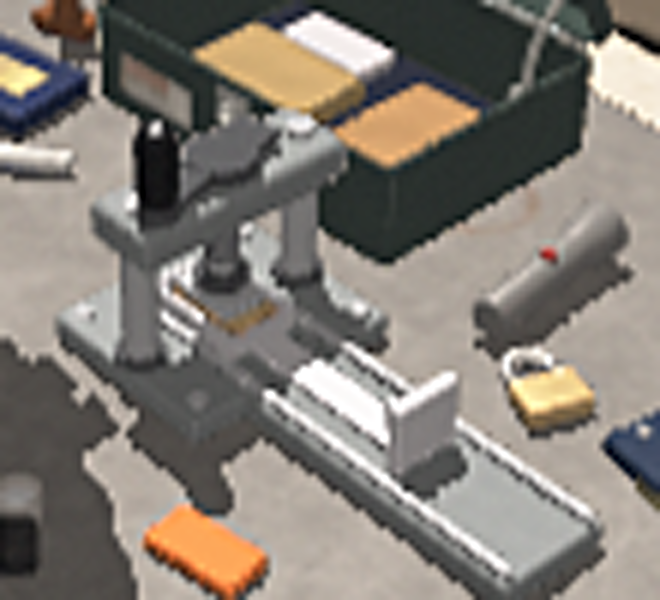

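View pics/t9.png

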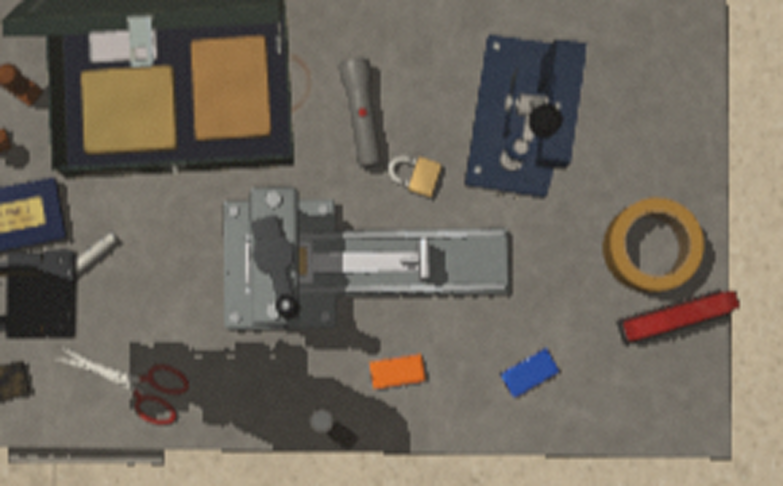

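View pics/t9c.png

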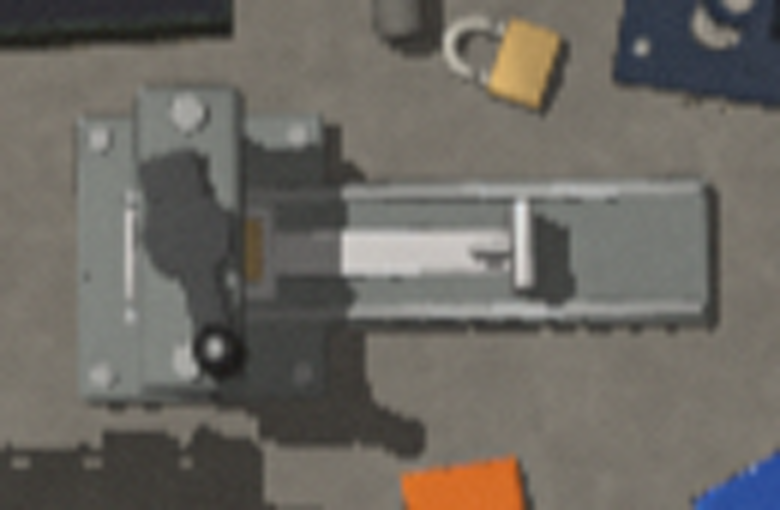

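```bash
python3 - <<'E'
from h import *
f=lambda u,v,z:at("top",(200+(u+.5)/6-.5,145+(v+.5)/6-.5),z).round(4)
k=f(217,350,.181);k0=f(168,352,.181);C=np.array([.5755,.0843])
for q in(k0,k): 
    d=q[:2]-C;print(q,np.hypot(*d).round(4),np.degrees(np.arctan2(d[1],-d[0])).round(1))
print("tab outer",f(534,193,.064),f(534,287,.064))
E
```

```text
[0.5151 0.0888 0.181 ] 0.0606 4.3
[0.5164 0.0662 0.181 ] 0.0618 -17.0
tab outer [ 0.6049 -0.0859  0.064 ] [ 0.5573 -0.0864  0.064 ]
```

```bash
python3 -c "
from station import arm
print(arm.job_done())"
```

```text
the job is handed in; nothing more can be done
None
```

I pushed the tray fully home, wound the crank to the touch and about a quarter turn past it, then let go and handed the job in at about 19 s of the 64 s. No verdict was reported.

- **Tray:** I pushed on the tab until the force jumped from about 2 N to 25 N at the stop. The last top view puts the tab's outer face 89.5 mm further in than at the start, against 90 mm for fully home.
- **Touch:** I led the knob round in 12° steps. The tangential resistance held at 8–9 N, read 10 N at 251°, then jumped to 15 N at 262° and stayed there. That puts the touch at about 251–262°, and a picture then showed the pad flat on the bundle.
- **Quarter turn:** I stopped at about 343°, which is 82–93° (0.23–0.26 turn) past the touch. The resistance there was 16–17 N. After I let go, the top view still showed the knob at about 343°, so the screw had not turned back.
- **Pad force:** I had no direct reading of it. Whether it lies within 92–112 N is inferred from the crank angle past the touch.
- **Hand contact:** On the first approach to the tab, something pressed on the hand with about 6 N. I took it to be the blue stamp stand, which is not on the bystander list. I backed off, turned the gripper and came in again without contact.
- **Bystanders:** In the last top view the padlock, stapler and scissors, and both coloured look-alikes, lie where they were. I did not measure any of them, and the arm hid part of the left side, including most of the marker.

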